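# Click the T-handle onto the cheese clamp and swing its finger over the wheel

## Robot

A 6-joint arm with a two-finger parallel gripper is mounted at the origin on the work surface. World frame = base frame: x ahead of the robot, y to its left, z up, the work surface at z = 0. Lengths are in m, angles in rad, forces in N, time in s.
With the tool pointing down it reaches from about 0.425 to 0.95 m from the base axis. Payload 3.5 kg.
Tool frame: the origin (TCP) lies midway between the tips of the shut fingers; the grasp point (between the pads) lies ctrl.grasp_offset behind it (ctrl.grasp_offset is the distance from the TCP to the grasp point, in m); x points along the fingers, y is the direction in which the jaws open and shut, and the axes are right-handed (so a half turn about x gives the same grasp; the last joint's range is limited). The gripper opens to 85 mm and grips with 20 to 120 N. Pads are 22 mm wide; open, the fingers measure 114 mm over their backs; the gripper's body (76 mm by 85 mm) begins 54 mm behind the grasp point. The pads swing forward as they close: fully open they stand 13 mm farther back than shut.
Start: joints at [-1.283, 0.286, 1.577, -0, 1.279, -0.15], TCP at [0.286, -0.611, 0.231] pointing down, gripper open.
Joint ranges: [-2.77, 2.77], [-0.9, 2.22], [0.21, 2.48], [-1.53, 4.67], [0.24, 2.81], [-2.84, 2.84]. Speed limits (rad/s): [2.79, 2.79, 3.14, 3.14, 3.14, 3.14].

## Interface

Orientations are given as a unit quaternion [x, y, z, w].
In Python, from plant import readout, read_camera, sign_off, ctrl gives the robot as it stands.
- The arm moves only by the tool drive_tool, never from a script. Its argument "steps" is a list of rows, each a list of 5 numbers: the shift along the tool's x, y, z in cm, then the turn about the tool's x in degrees, then the opening, from 0 (shut) to 1 (fully open). A call has 1 to 10 rows; each row shifts and turns the commanded pose from where the row before left it, along the tool's axes as they then stand; what a row does not reach is not made up. A row lasts 1/10 s, in which the tool goes at most 50 mm and 8.59 degrees, less where a joint would pass 70% of its speed; a pose out of reach is approached as far as the arm can. A call is refused whole if a number of a shift passes 5 or a number of a turn 8.59, either way. A call with a gripper value outside its range is refused whole. The fingers move at their own pace and stop on an object; "force" is the grip in N (left out, the last holds). Time passes only in rows, so rows that do not move let the fingers close. It gives the time, the measured TCP pose, the force and the opening at its end, in the units of the state.
- readout.get_state(): the state, without advancing time (a new reading comes with each control period).
- read_camera(name): name is "scene" or "top" or "wrist"; returns a dict with "frame" (420x560x3 uint8, red, green, blue), "vertical_fov" (degrees; the focal length in pixels is half the picture's height over the tangent of half this angle, whatever the lens; pixels are square), "cx", "cy" (the principal point, pixels), "eye" and "orientation" of the camera in the world. Camera axes: x right, y up, looking along -z (the intrinsics and any distortion apply to the point x, -y, -z); pixel columns grow to the right and rows downward; lengths in m; the calibration is good to about 2 mm. A picture is of the moment at which its call begins. There is no depth.
- sign_off(): hands the job in, once; it reports no verdict.
The state is a dict: "time": time; "qpos": joint angles; "dq": joint speeds; "joint_efforts": joint torques, N m; "eef_pos": TCP position; "tcp_rot": TCP orientation; "contact_force": force on the tool from outside, world axes, zero at the start; "wrist_torque": the same for the moment, N m; "opening": opening from 0.0 (shut) to 1.0 (fully open).
Only numpy, scipy, OpenCV 4.12 (cv2) and the standard library are available. Lean on these libraries where they do the work, as an engineer would, in place of code of your own. Each camera call takes 0.05 s, during which the arm holds its last target. There are 200 camera calls.

## Task

Take the steel T-handle and push its square socket down onto the square drive of the cheese clamp until the spring ball clicks, finishing with a firm press of 16 to 35 N (never more, it strains the spindle) so that the socket sits fully home on the shoulder. Then turn the handle clockwise (seen from above) until the clamp's hold-down finger points at the middle of the cheese wheel, and leave the handle in place. Work only through the handle, and leave the cheese and the other things on the bench where they are.

Things in the scene. Friction and masses are not known exactly. Their poses are not given: they have to be found in the camera images.
- handle: Bare steel T-handle, about 300 g, standing on its socket. Origin: centre of the socket's mouth (lower end); z up, x along the grip bar. Socket body 34 mm square, 40 mm tall, flats square to x and y. Bore open below: 20 mm square, 28 mm deep, sides parallel to x and y, sharp-edged mouth without lead-in, a dimple in each wall 13 mm up, so it fits in any of four quarter turns.
- drive_top (a point): Centre of the top face of the clamp's square drive: vertical greased steel, 19.2 mm across flats, 26 mm tall, sides parallel to this frame's x and y; z up, x along the hold-down finger; turns with the spindle. A spring ball stands 2.8 mm out of the flat on the finger's side, 13 mm below the top. At the drive's foot a round shoulder, 41 mm across, stops the socket 26 mm below this point.
- clamp (a joint): Angle of the spindle with its square drive and finger. 0 when the finger points at the middle of the cheese wheel; grows clockwise seen from above; starts between about -1.3 and -0.8 rad; range -1.6 to 0.7. Turns stiffly (0.12 N m) and stays put. The dark steel finger reaches 77 mm from the axis, its top 95 mm above the bench, and passes a few mm above the cheese.
- fixture: The cheese clamp, bolted down: aluminium plate 250 x 150 x 14 mm, a 44 mm grey spindle post, dark steel hub and finger on it, square drive above, its top 126 mm and its shoulder 100 mm above the bench. Origin: on the spindle axis at bench height; x points to the middle of the cheese wheel, 105 mm away. The plate reaches from x = -50 to +200 mm, 75 mm to either side.
- wheel: Ribbed pale cheese wheel, 130 mm across, 70 mm tall, about 900 g, resting loose on the fixture's plate (its top is 84 mm above the bench). Origin: centre of its underside. Leave it there.
- knob_key: Bystander: a steel key with a round black star knob 58 mm tall and about 60 mm across, standing upright. Not needed; it has no square socket.
- trier: Bystander: cheese trier, a 90 mm wooden cross-grip with a 170 mm steel rod, lying. Origin near its middle.
- rind_brush: Bystander: wooden brush, 200 mm long, lying along its x.
- spare_wheel: Bystander: small cheese wheel, 110 mm across, 60 mm tall.
- oil_bottle: Bystander: amber bottle, 60 mm across, 170 mm tall.
- salt_bowl: Bystander: steel bowl, 100 mm across, 45 mm tall.
- tag_tray: Bystander: white tray 140 x 100 x 35 mm with a stack of paper tags.
- handle_bar (a point): Middle of the T-handle's dark grip bar, 68 mm above the socket's mouth, same axes as the handle. The bar is 90 mm long (x), 14 mm thick (y), 22 mm tall, on a 20 mm round neck. Grip it across y. Pushing the socket past the ball takes about 6 to 15 N from 16 mm above home; the ball snaps in over the last 3 to 4 mm, then the mouth stops dead and the force rises.
Things that resemble listed ones, but are neither listed nor needed, are in the scene too. Leave any pink look-alike of the handle alone.

How it is judged:
By the outcome, as a careful person would: the job done as asked, in the order asked, and still so for the second after the job is handed in, with the robot touching nothing.
It also fails if it takes over 72 s, if anything falls off the work surface, if the arm or the gripper's body presses on something with over 40 N, if the wrist force passes 120 N, or if a joint passes its speed limit or range.

## Working session

There is one attempt and no reset: what is moved stays moved. The work goes in short steps, Python scripts to look and compute and a tool call to move; the robot and the scene stay as the last step left them, time stands still between calls to the robot, and variables do not carry over. Pictures are saved under pics/ and viewed, about 8 in all and at most 12, crops included, and the job is handed in when it is done.

Besides the shell and the picture viewer there is one more tool, called after ">>>" as name(argument=value, ...), one argument or row to a line, values as JSON. drive_tool: Moves the arm, as the interface text tells. Its arguments: {"type":"object","properties":{"steps":{"type":"array","items":{"type":"array","items":{"type":"number"}}},"force":{"type":"number"}},"required":["steps"]}

```bash
ls; mkdir -p pics; python3 - <<'E'
from plant import readout, read_camera, ctrl
import cv2,pprint
pprint.pprint(readout.get_state()); print(ctrl.grasp_offset)
import pickle
for n in ["scene","top"]:
    d=read_camera(n); pickle.dump(d,open(f"{n}0.pkl","wb"))
    cv2.imwrite(f"pics/{n}0.png",cv2.cvtColor(d["frame"],cv2.COLOR_RGB2BGR))
    print({k:v for k,v in d.items() if k!="frame"})
E
```

```text
pics
{'contact_force': array([-0.46379121,  1.05968778, -0.77049481]),
 'dq': array([-0.00071227,  0.0005231 , -0.00133958,  0.00013685,  0.0004513 ,
       -0.00109228]),
 'eef_pos': array([ 0.28600432, -0.61067794,  0.22991354]),
 'joint_efforts': array([-3.83020451e-04, -4.05981982e+01, -2.92626053e+01, -1.42326844e-04,
        5.77085390e-03, -3.64740004e-06]),
 'opening': 1.0008297274961948,
 'qpos': array([-1.28299382e+00,  2.87191438e-01,  1.57820739e+00,  1.08088237e-05,
        1.27858528e+00, -1.49986612e-01]),
 'tcp_rot': array([-0.69017905, -0.15439129,  0.69028818, -0.15270379]),
 'time': 0.0,
 'wrist_torque': array([ 0.01615519, -0.022204  , -0.02981339])}
0.0187
{'vertical_fov': 50.16702268412737, 'cx': 273.1937291741387, 'cy': 210.20588365782888, 'eye': array([ 1.70429651, -0.0751274 ,  0.82711678]), 'orientation': array([0.34807046, 0.33549521, 0.59178902, 0.64503928])}
{'vertical_fov': 43.30472080100734, 'cx': 274.51289754016227, 'cy': 203.7355844348252, 'eye': array([ 0.44329201, -0.01361514,  1.48404031]), 'orientation': array([-0.02350829,  0.01805831,  0.70971632, -0.70386363])}
```

View pics/top0.png

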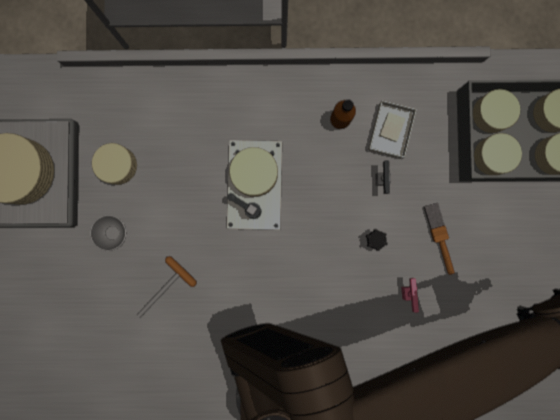

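View pics/scene0.png

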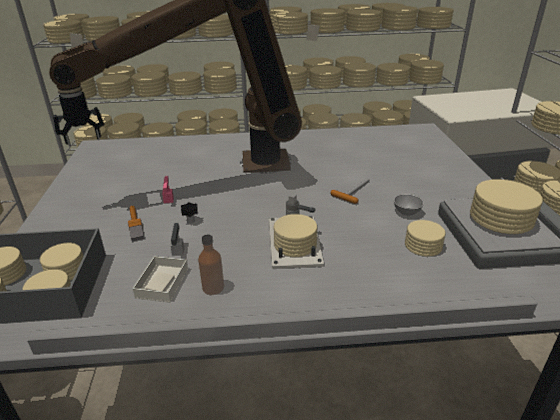

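Top view (image up = +x, right = −y): handle about (385,178), drive about (253,210), finger pointing to about (232,199), cheese (253,172). The pink look-alike is at (413,295). The scene view shows the handle at about (177,238). Next: zoom and measure.

```bash
cat > h.py <<'E'
import numpy as np,cv2,pickle
from scipy.spatial.transform import Rotation as R
def cam(d):
    f=d["frame"].shape[0]/2/np.tan(np.radians(d["vertical_fov"])/2)
    return f,d["cx"],d["cy"],np.array(d["eye"]),R.from_quat(d["orientation"]).as_matrix()
def ray(d,uv):
    f,cx,cy,e,M=cam(d); v=M@np.array([(uv[0]-cx)/f,-(uv[1]-cy)/f,-1]); return e,v
def onz(d,uv,z):
    e,v=ray(d,uv); return e+v*(z-e[2])/v[2]
def proj(d,p):
    f,cx,cy,e,M=cam(d); q=M.T@(np.array(p)-e); return np.array([cx-f*q[0]/q[2],cy+f*q[1]/q[2]])
def save(d,name,crop=None,s=1):
    im=cv2.cvtColor(d["frame"],cv2.COLOR_RGB2BGR)
    if crop: x0,y0,x1,y1=crop; im=im[y0:y1,x0:x1]
    im=cv2.resize(im,None,fx=s,fy=s,interpolation=cv2.INTER_CUBIC); cv2.imwrite("pics/"+name,im); return im
E
python3 - <<'E'
from h import *
t=pickle.load(open("top0.pkl","rb"))
a=save(t,"a.png",(225,135,285,235),6);b=save(t,"b.png",(355,155,415,255),6)
im=np.hstack([a,b]); im=np.clip(im.astype(float)*1.8,0,255).astype(np.uint8); cv2.imwrite("pics/ab.png",im)
g=cv2.cvtColor(t["frame"],cv2.COLOR_RGB2GRAY)
m=(g[150:200,365:400]<50).astype(np.uint8)
n,l,st,c=cv2.connectedComponentsWithStats(m);print(st,c+[365,150])
E
```

```text
[[   0    0   35   50 1585]
 [   8    1    1    1    1]
 [  23    5    1    1    1]
 [  27    6    2    1    2]
 [  16   11    8   33  121]
 [  22   20    1    1    1]
 [  10   23    4   13   39]] [[381.94258675 174.24605678]
 [373.         151.        ]
 [388.         155.        ]
 [392.5        156.        ]
 [384.47107438 176.98347107]
 [387.         170.        ]
 [376.07692308 179.28205128]]
```

View pics/ab.png

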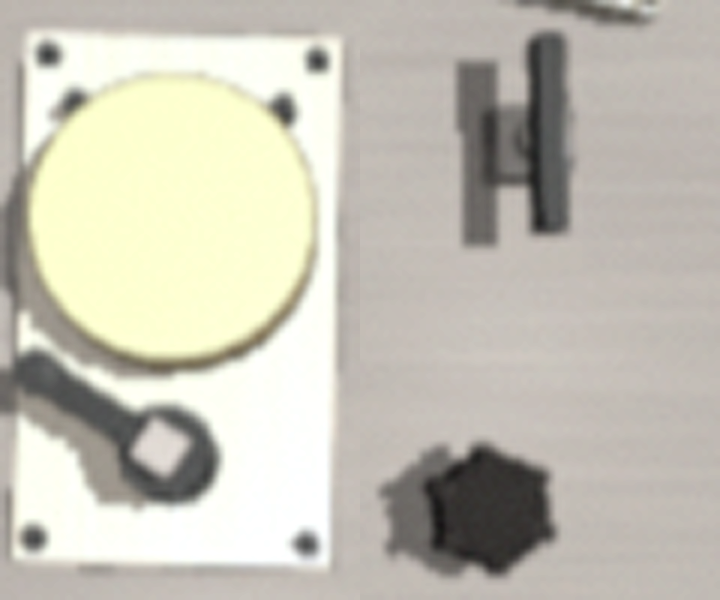

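Crop: bar is nearly along world x, spanning about rows 160–194 at col ≈387. Drive top is at about (251.8,209.5), finger tip (231,197), cheese top centre (253.7,170.8). Now the numbers.

```bash
python3 - <<'E'
from h import *
from plant import readout
t=pickle.load(open("top0.pkl","rb")); s=pickle.load(open("scene0.pkl","rb"))
F=lambda x,y,x0,y0:(x0+x/6-.5+.0,y0+y/6-.5)
bt=[F(x-360,y,355,155) for x,y in [(535,34),(568,34),(542,231),(568,231)]]
P=[onz(t,q,.079) for q in bt]; print("bar",np.round(P,4),np.round(np.mean(P,0),4))
# wheel: yellow mask, drive, finger
f=t["frame"].astype(int); 
dr=onz(t,F(161,447,225,135),.126); tip=onz(t,F(38,372,225,135),.095); ch=onz(t,F(172,215,225,135),.084)
print("drive",dr,"tip",tip,"cheese",ch)
print("lens check: dist drive-cheese",np.linalg.norm((ch-dr)[:2]),"finger",np.linalg.norm((tip-dr)[:2]))
a=lambda v:np.arctan2(v[1],v[0])
print("cheese dir",a(ch-dr),"finger dir",a(tip-dr))
pl=[onz(t,F(x,y,225,135),.014) for x,y in [(28,36),(343,38),(330,570),(14,562)]]; print("plate",np.round(pl,4), a(pl[0]-pl[3]),a(pl[1]-pl[2]),a(pl[0]-pl[1])-np.pi/2)
print("in scene", proj(s,np.mean(P,0)),proj(s,dr),proj(s,ch))
print(R.from_quat(readout.get_state()["tcp_rot"]).as_matrix().round(3))
E
```

```text
bar [[ 0.6401 -0.2954  0.079 ]
 [ 0.6399 -0.3101  0.079 ]
 [ 0.5521 -0.2967  0.079 ]
 [ 0.552  -0.3082  0.079 ]] [ 0.596  -0.3026  0.079 ]
drive [0.51022007 0.05624186 0.126     ] tip [0.5451699  0.11167838 0.095     ] cheese [0.61529789 0.05295625 0.084     ]
lens check: dist drive-cheese 0.10512917835711046 finger 0.06553395048544598
cheese dir -0.031258155261541784 finger dir 1.0082891246201569
plate [[ 0.7087  0.1232  0.014 ]
 [ 0.7063 -0.0241  0.014 ]
 [ 0.4581 -0.0159  0.014 ]
 [ 0.463   0.1304  0.014 ]] -0.02940868615117103 -0.03305827674002213 -0.015874902801012558
in scene [173.5752048  230.13345652] [291.50280004 195.01319612] [294.26452307 225.25912373]
[[-0.001  0.424 -0.906]
 [ 0.002 -0.906 -0.424]
 [-1.    -0.002 -0.   ]]
```

Checks agree: wheel distance 105 mm, bar 88 mm, plate about 248 mm. Clamp ≈ −1.04 rad. Move above the handle.

>>> drive_tool(
  steps=[
    [0,-1.48,-4.1,0,1],
    [0,-1.48,-4.1,0,1],
    [0,-1.48,-4.1,0,1],
    [0,-1.48,-4.1,0,1],
    [0,-1.48,-4.1,0,1],
    [0,-1.48,-4.1,0,1],
    [0,-1.48,-4.1,0,1],
    [0,-1.48,-4.1,0,1],
    [0,-1.48,-4.1,0,1],
    [0,-1.48,-4.1,0,1],
  ],
)

```text
time: 1.1
eef_pos: [0.5956, -0.3018, 0.2307]
tcp_rot: [-0.69, -0.154, 0.69, -0.153]
contact_force: [-0.3, -0.6, 0.4]
opening: 1.002
```

>>> drive_tool(
  steps=[
    [0,0,0,8.4,1],
    [0,0,0,8.4,1],
    [0,0,0,8.3,1],
    [0,0,0,0,1],
    [0,0,0,0,1],
  ],
)

```text
time: 1.6
eef_pos: [0.5946, -0.3033, 0.2308]
tcp_rot: [-0.707, -0.001, 0.707, -0.001]
contact_force: [0.7, -0.4, -0.2]
opening: 1.002
```

```bash
cat >> h.py <<'E'
def shot(n,tag):
    from plant import read_camera
    d=read_camera(n); pickle.dump(d,open(tag+".pkl","wb")); return d
def tool(p):
    "shift in cm along tool axes from present TCP to world p"
    from plant import readout
    s=readout.get_state(); M=R.from_quat(s["tcp_rot"]).as_matrix()
    return (M.T@(np.array(p)-s["eef_pos"])*100).round(2), np.degrees(np.arctan2(M[1,1],M[0,1])).round(2)
E
python3 - <<'E'
from h import *
from plant import readout
s=readout.get_state(); print(s["time"],s["eef_pos"],tool([.596,-.3026,.0493+.1]))
d=shot("wrist","w1"); print({k:v for k,v in d.items() if k!="frame"}); save(d,"w1.png")
print(proj(d,[.596,-.3026,.079]))
t=shot("top","t1")
E
```

```text
1.6 [ 0.59455736 -0.30332521  0.23080213] (array([ 8.15, -0.07, -0.15]), np.float64(-89.84))
{'vertical_fov': 71.9834670755405, 'cx': 280.15757969370276, 'cy': 208.9620364956939, 'eye': array([ 0.67332449, -0.30399588,  0.37259219]), 'orientation': array([-0.10998786,  0.11015895, -0.69720293,  0.69976836])}
[278.7897911  193.01560496]
```

View pics/w1.png

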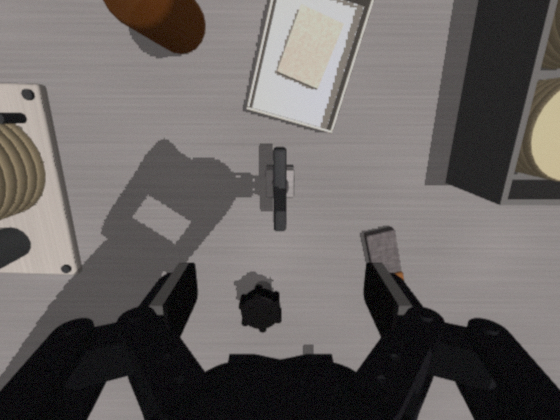

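Wrist view: bar clear at cols 273–287, rows 148–231, between the two fingers. The knob is well away at (260,308). Measuring the bar from the mask.

```bash
python3 - <<'E'
from h import *
d=pickle.load(open("w1.pkl","rb")); g=cv2.cvtColor(d["frame"],cv2.COLOR_RGB2GRAY)
for r in (150,155,160,170,200,210,220,228): print(r,g[r,266:296])
print(g[140:160,279],g[224:236,279])
for r,(a,b) in {}.items():pass
s=.3026
for x in(.551,.641):
  for z in (.057,.079): print(x,z,[proj(d,[x,y,z]).round(1).tolist() for y in(-.3026+.007,-.3026-.007)])
E
```

```text
150 [ 85  83  85  81  82  87  82  71  51  53  55  53  54  57  57  57  59  61
  58  54  98 134 141 139 140 139 140 141 137 141]
155 [ 81  82  84  80  84  80  72  57  51  65  67  67  71  66  72  68  73  73
  71  59  96 133 137 137 138 140 138 135 139 137]
160 [ 86  83  82  79  82  80  79  62  51  61  68  68  69  67  71  72  73  70
  68  63  97 132 136 140 135 137 136 135 136 137]
170 [ 75  75  78  81  79  80  69  51  55  60  67  67  65  70  68  67  70  72
  68  61  87 123 124 126 125 123 126 121 122 136]
200 [ 83  81  84  82  84  87  93  87  43  33  36  33  40  38  39  34  40  32
  37  46  98 133 137 139 139 136 137 137 137 136]
210 [ 91  90  91  92  91  89  95  87  41  35  39  40  38  38  40  40  34  41
  34  49  97 135 136 139 141 141 139 138 138 140]
220 [138 139 141 138 139 140 126  92  47  46  58  57  62  66  62  66  62  62
  59  67 101 137 143 143 143 140 142 142 143 141]
228 [146 145 141 142 145 145 142 118  52  44  56  59  62  65  61  63  64  66
  62  82 119 143 142 145 143 142 142 142 144 140]
[137 136 134 133 134 134 108  65  33  45  57  64  68  71  67  66  71  71
  70  67] [ 62  60  61  64  65  56  73 114 143 147 146 142]
0.551 0.057 [[272.8, 225.5], [284.8, 225.5]]
0.551 0.079 [[272.3, 232.7], [285.1, 232.8]]
0.641 0.057 [[272.5, 147.1], [285.5, 147.2]]
0.641 0.079 [[271.9, 149.4], [285.9, 149.5]]
```

>>> drive_tool(
  steps=[
    [2.5,0,-0.24,0,1],
    [2.5,0,0,0,1],
    [2.5,0,0,0,1],
    [2.5,0,0,0,1],
    [2.5,0,0,0,1],
    [2.5,0,0,0,1],
    [1.5,0,0,0,1],
    [1.0,0,0,0,1],
    [0.65,0,0,0,1],
    [0,0,0,0,1],
  ],
)

```text
time: 2.7
eef_pos: [0.5971, -0.3035, 0.0496]
tcp_rot: [-0.707, -0.0, 0.707, 0.0]
contact_force: [-0.6, 0.4, -0.0]
opening: 0.997
```

>>> drive_tool(
  steps=[
    [0,0,0,0,0.4],
    [0,0,0,0,0.3],
    [0,0,0,0,0.2],
    [0,0,0,0,0.1],
    [0,0,0,0,0],
    [0,0,0,0,0],
    [0,0,0,0,0],
    [0,0,0,0,0],
  ],
  force=80,
)

```text
time: 3.5
eef_pos: [0.5975, -0.3034, 0.0507]
tcp_rot: [0.707, -0.0, -0.707, -0.0]
contact_force: [-1.3, 2.3, 6.0]
opening: 0.178
```

Gripped (opening matches 14 mm). Lift and turn −57.8° towards the drive's alignment.

>>> drive_tool(
  steps=[
    [-1,0,0,0,0],
    [-2,0,0,0,0],
    [-2,0,0,-8.25,0],
    [-2,0,0,-8.25,0],
    [-2,0,0,-8.25,0],
    [-2,0,0,-8.25,0],
    [-2,0,0,-8.25,0],
    [-2,0,0,-8.25,0],
    [-2,0,0,-8.25,0],
    [0,0,0,0,0],
  ],
)

```text
time: 4.5
eef_pos: [0.5982, -0.3044, 0.2227]
tcp_rot: [0.62, 0.339, -0.619, 0.343]
contact_force: [0.9, -0.5, -2.0]
opening: 0.18
```

```bash
python3 - <<'E'
from h import *
from plant import readout
s=readout.get_state(); print(s["eef_pos"],s["contact_force"],s["qpos"].round(2))
M=R.from_quat(s["tcp_rot"]).as_matrix();print(M.round(4))
# park so the drive lies 60 mm toward the camera (-tool z) from the TCP
dr=np.array([.5102,.0562,0]); z=M[:,2]; 
print(tool(np.array([*(dr+.06*z)[:2],.24])))
E
```

```text
[ 0.59818111 -0.30443534  0.22272299] [ 0.8999723  -0.45366653 -2.04855341] [-0.62  0.28  1.6  -0.    1.26 -0.06]
[[ 4.300e-03  8.455e-01 -5.340e-01]
 [-3.600e-03 -5.340e-01 -8.455e-01]
 [-1.000e+00  5.500e-03  7.000e-04]]
(array([ -1.89, -26.69, -19.79]), np.float64(-32.28))
```

>>> drive_tool(
  steps=[
    [-0.2,-2.0,-1.5,0,0],
    [-0.2,-3.0,-2.2,0,0],
    [-0.2,-3.5,-2.6,0,0],
    [-0.2,-3.5,-2.6,0,0],
    [-0.2,-3.5,-2.6,0,0],
    [-0.2,-3.5,-2.6,0,0],
    [-0.2,-3.2,-2.4,0,0],
    [-0.2,-2.5,-1.8,0,0],
    [-0.1,-2.0,-1.5,0,0],
    [0,0,0,0,0],
  ],
)

```text
time: 5.5
eef_pos: [0.4751, 0.009, 0.2349]
tcp_rot: [-0.619, -0.342, 0.62, -0.34]
contact_force: [0.1, -0.7, -3.6]
opening: 0.179
```

>>> drive_tool(
  steps=[
    [0,0,0,0,0],
    [0,0,0,0,0],
  ],
)

```text
time: 5.7
eef_pos: [0.477, 0.0059, 0.2359]
tcp_rot: [-0.619, -0.341, 0.62, -0.341]
contact_force: [-0.1, -0.3, -3.2]
opening: 0.184
```

```bash
python3 - <<'E'
from h import *
from plant import readout
d=shot("wrist","w2"); im=save(d,"w2a.png",(150,60,420,300),2.9); im=np.clip(im.astype(float)*1.7,0,255).astype(np.uint8); cv2.imwrite("pics/w2.png",im); print(im.shape)
s=readout.get_state(); print(s["time"],s["eef_pos"],s["contact_force"])
print(proj(d,[.5102,.0562,.126]))
print(proj(d,s["eef_pos"]+[0,0,.0187]),d["eye"])
E
```

```text
(696, 783, 3)
5.75 [0.47712173 0.00574149 0.23609037] [-0.72872822  1.0809876  -3.50675025]
[281.10545721 137.66326746]
[279.44689761 283.98656315] [0.51933012 0.07146894 0.37767704]
```

View pics/w2.png

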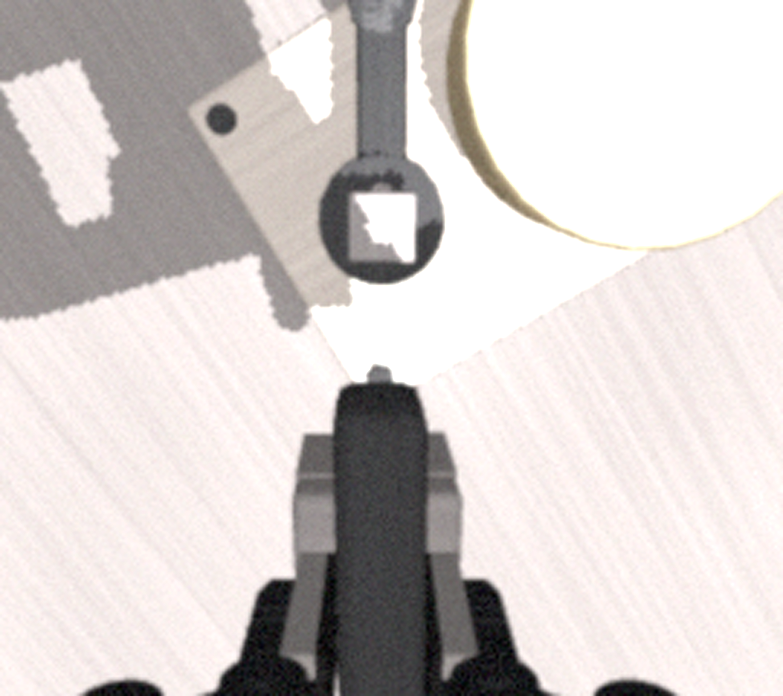

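Wrist view (crop scale 2.9): the drive top square spans about cols 349–416, rows 196–263 in the crop, nearly aligned with the image. The held bar has edges at about cols 335/428, far end at about row 385, finger pointing up-image. Get sub-pixel edges.

```bash
python3 - <<'E'
from h import *
d=pickle.load(open("w2.pkl","rb")); g=cv2.cvtColor(d["frame"],cv2.COLOR_RGB2GRAY).astype(int)
print("drive rows")
for r in range(122,154,2): print(r,g[r,264:300])
print("bar")
for r in (196,200,204,210,220,230,240,260,280): print(r,g[r,258:306])
print(g[186:210,274],g[186:210,280],g[186:210,288])
E
```

```text
drive rows
122 [ 51  38  41  41  44  42  36  40  41  41  40  42  41  41  40  42  44  51
  45  41  40  38  41  41  40  63  77  77  77  78  76  78  74  80 100 139]
124 [44 35 37 43 39 40 41 45 34 40 41 40 43 47 61 83 84 83 79 78 69 51 41 41
 55 74 77 76 75 77 78 75 76 76 79 86]
126 [ 40  40  41  44  43  47  55  73  89  96  95  95  96 103 107 109 111 111
 112 108 107 101  99 101 100 101 103 101 100  86  78  79  78  75  80  78]
128 [ 39  42  38  43  39  47  72  96 124 163 170 169 170 178 179 179 179 178
 177 176 177 173 176 178 176 174 174 174 156 118  84  80  76  77  78  79]
130 [ 42  40  41  42  43  44  71  92  98 115 150 166 174 179 182 183 179 179
 180 180 177 177 179 179 179 179 177 173 158 116  82  80  79  78  77  82]
132 [ 43  38  42  42  39  49  73  93  88  96 113 152 170 175 182 184 178 177
 179 180 179 178 181 180 181 179 177 174 160 117  79  79  78  79  77  81]
134 [ 40  40  39  39  39  48  72  94  93  92  90 101 135 173 184 183 181 180
 177 181 178 181 177 182 179 176 180 177 162 116  82  79  79  79  76  79]
136 [ 39  40  38  43  44  51  72  91  93  94  91  93 106 141 180 182
[... 2421 characters left out ...]
2 60 34 36 32 37 38 35 36 39 35 35 40 41 35 38 34 39
 38 35 39 40 39 36 35 38 35 37 38 38 36 35 46 69 86 87 88 87 89 85 87 87]
260 [62 63 57 51 18 13  1  7 22 36 28 37 35 35 36 43 36 31 41 40 39 42 37 38
 36 40 38 36 40 35 37 40 39 40 34 35 35 32 30 19 18 40 60 60 61 60 59 57]
280 [56 29  8  8 12 13 13 20 31 33 30 32 34 36 36 36 38 41 37 39 38 37 33 37
 39 38 36 40 38 35 36 40 35 39 41 37 38 29 23 13 10 10  8 20 45 61 64 58]
[206 208 206 207 202 153  69  26  15  22  20  23  17  25  26  30  24  33
  37  39  37  41  39  41] [85 68 71 74 74 62 34 25 26 21 23 19 24 24 25 26 28 29 30 33 32 39 37 37] [207 205 206 209 201 154  72  26  21  24  23  18  26  28  25  27  34  35
  34  38  35  36  35  37]
```

```bash
python3 - <<'E'
from h import *
from plant import readout
d=pickle.load(open("w2.pkl","rb")); s=readout.get_state(); M=R.from_quat(s["tcp_rot"]).as_matrix(); p=s["eef_pos"]; print(p,M.round(4))
T=lambda q:(M.T@(q-p)*1000).round(2)
zm=p[2]-.0507
print("drive",[T(onz(d,q,.126)) for q in [(281.24,126.1),(281.24,150.0),(269.85,138),(292.63,138)]])
print("bar bot/top end",T(onz(d,(280.8,191.5),zm+.057)),T(onz(d,(280.8,203),zm+.079)))
for r in(220,230,240):print(T(onz(d,(280.75,r),zm+.079)))
c=cam(d)[4]; print("cam axes in tool\n",(M.T@c).round(4), "eye",T(d["eye"]))
E
```

```text
[0.47712173 0.00574149 0.23609037] [[-1.100e-03  8.445e-01 -5.356e-01]
 [-1.000e-04 -5.356e-01 -8.445e-01]
 [-1.000e+00 -8.000e-04  7.000e-04]]
drive [array([110.04,   1.09, -69.82]), array([110.06,   1.14, -50.1 ]), array([110.06,  -8.54, -60.11]), array([110.04,  10.77, -60.13])]
bar bot/top end [ -6.33   0.59 -43.27] [-28.33   0.55 -44.08]
[-28.32   0.55 -36.68]
[-28.32   0.55 -32.19]
[-28.32   0.56 -27.6 ]
cam axes in tool
 [[ 6.000e-04  3.066e-01 -9.518e-01]
 [ 1.000e+00 -1.100e-03  2.000e-04]
 [-1.000e-03 -9.518e-01 -3.066e-01]] eye [-141.64    0.32  -78.02]
```

Drive in tool frame: (y +1.1, z −60.0) mm, edges 19.3–19.7 mm (should be 19.2). Held bar: y +0.55, centre z ≈ +1.4. So shift y +0.6 mm, z −61.4 mm, then lower to about 4 mm above the drive.

>>> drive_tool(
  steps=[
    [0,0.06,-1.0,0,0],
    [0,0,-2.0,0,0],
    [0,0,-2.0,0,0],
    [0,0,-1.14,0,0],
    [0,0,0,0,0],
    [1.5,0,0,0,0],
    [2.0,0,0,0,0],
    [1.5,0,0,0,0],
    [0.5,0,0,0,0],
    [0,0,0,0,0],
  ],
)

```text
time: 6.75
eef_pos: [0.5094, 0.0578, 0.1803]
tcp_rot: [-0.618, -0.342, 0.62, -0.341]
contact_force: [0.1, 0.1, -3.3]
opening: 0.179
```

>>> drive_tool(
  steps=[
    [0,0,0,0,0],
    [0,0,0,0,0],
    [0,0,0,0,0],
  ],
)

```text
time: 7.05
eef_pos: [0.511, 0.058, 0.1829]
tcp_rot: [0.62, 0.341, -0.619, 0.342]
contact_force: [-0.5, -0.3, -3.5]
opening: 0.181
```

```bash
cat > st.py <<'E'
from h import *
from plant import readout
s=readout.get_state(); M=R.from_quat(s["tcp_rot"]).as_matrix()
D=np.array([.5102,.0562])
print("t",s["time"],"p",(s["eef_pos"]*1000).round(2),"Ftool",(M.T@s["contact_force"]).round(1),"Ttool",(M.T@s["wrist_torque"]).round(2),"yaw",tool([0,0,0])[1],"tilt",M[2].round(4))
E
python3 st.py; python3 - <<'E'
from h import *
from plant import readout
import pickle
p0=np.array([0.47712173,0.00574149,0.23609037])
M=R.from_quat(readout.get_state()["tcp_rot"]).as_matrix()
print((M.T@(readout.get_state()["eef_pos"]-p0)*1000).round(2))
d=shot("wrist","w3"); im=save(d,"w3a.png",(180,60,380,300),2.9); im=np.clip(im.astype(float)*2,0,255).astype(np.uint8)
e=shot("scene","s3"); q=proj(e,[.51,.056,.13]).astype(int); im2=save(e,"s3a.png",(q[0]-30,q[1]-50,q[0]+35,q[1]+70),5.8)
im2=np.clip(im2.astype(float)*1.8,0,255).astype(np.uint8)
im2=cv2.resize(im2,(215,im.shape[0]*1)) if 0 else im2
h=min(len(im),len(im2),600); c=np.hstack([im[-h:, 100:500],im2[:h]]); print(c.shape); cv2.imwrite("pics/w3.png",c)
E
```

```text
t 7.05 p [511.02  58.04 182.86] Ftool [ 3.5 -0.3  0.5] Ttool [0.04 0.02 0.01] yaw -32.27 tilt [-1.0e+00  1.8e-03 -9.0e-04]
[ 53.29   0.65 -62.27]
(600, 777, 3)
```

View pics/w3.png

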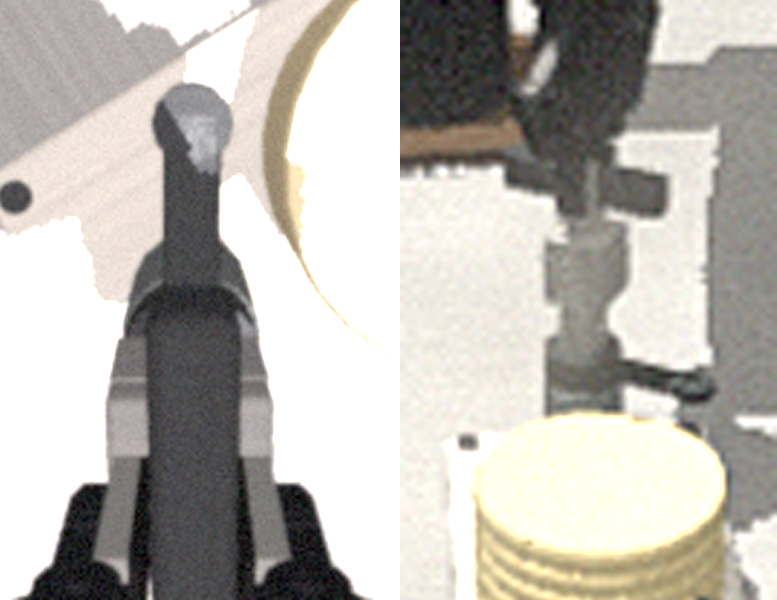

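Left (wrist): bar aligned over the hub, finger straight up-image. Right (scene): socket held upright a few mm above the drive. Lower gently to contact.

>>> drive_tool(
  steps=[
    [0.2,0,0,0,0],
    [0.1,0,0,0,0],
    [0.1,0,0,0,0],
    [0,0,0,0,0],
    [0,0,0,0,0],
  ],
)

```text
time: 7.65
eef_pos: [0.5104, 0.0581, 0.1778]
tcp_rot: [-0.619, -0.341, 0.619, -0.341]
contact_force: [0.7, 0.2, -3.3]
opening: 0.181
```

```bash
python3 st.py
```

```text
t 7.65 p [510.37  58.13 177.76] Ftool [ 3.3  0.5 -0.5] Ttool [-0.04 -0.03 -0.04] yaw -32.26 tilt [-1.e+00 -1.e-04  1.e-04]
```

>>> drive_tool(
  steps=[
    [0.1,0,0,0,0],
    [0,0,0,0,0],
  ],
)

```text
time: 7.85
eef_pos: [0.5103, 0.0581, 0.1767]
tcp_rot: [-0.619, -0.341, 0.619, -0.341]
contact_force: [-0.4, -0.3, -2.6]
opening: 0.181
```

```bash
python3 st.py
```

```text
t 7.85 p [510.33  58.1  176.69] Ftool [ 2.6 -0.1  0.5] Ttool [ 0.02 -0.02  0.04] yaw -32.27 tilt [-1.e+00 -2.e-04  1.e-04]
```

>>> drive_tool(
  steps=[
    [0.1,0,0,0,0],
    [0,0,0,0,0],
  ],
)

```text
time: 8.05
eef_pos: [0.5106, 0.0582, 0.1765]
tcp_rot: [0.619, 0.341, -0.619, 0.341]
contact_force: [-1.5, 0.4, 0.7]
opening: 0.18
```

```bash
python3 st.py
```

```text
t 8.05 p [510.65  58.19 176.49] Ftool [-0.7 -1.5  0.4] Ttool [-0.01 -0.03 -0.24] yaw -32.27 tilt [-1.e+00  4.e-04 -5.e-04]
```

Contact at TCP z 176.5 mm, so the mouth is on the drive's top face. The measured pose is about 0.7 mm past my estimate in −z; correct with light preload.

>>> drive_tool(
  steps=[
    [0.05,0,0,0,0],
    [0,0,0.03,0,0],
    [0,0,0.03,0,0],
    [0,0,0,0,0],
  ],
)

```text
time: 8.45
eef_pos: [0.5106, 0.0578, 0.1764]
tcp_rot: [0.62, 0.341, -0.619, 0.341]
contact_force: [-2.5, 1.6, 5.4]
opening: 0.177
```

```bash
python3 st.py
```

```text
t 8.45 p [510.6   57.81 176.35] Ftool [-5.4 -2.9 -0. ] Ttool [ 0.04  0.07 -0.54] yaw -32.27 tilt [-1.      0.001  -0.0012]
```

>>> drive_tool(
  steps=[
    [0,0.03,0,0,0],
    [0,0.02,0,0,0],
    [0,0,0,0,0],
  ],
)

```text
time: 8.75
eef_pos: [0.5108, 0.0577, 0.1763]
tcp_rot: [0.62, 0.341, -0.619, 0.341]
contact_force: [-2.6, 2.7, 5.5]
opening: 0.18
```

```bash
python3 st.py
```

```text
t 8.75 p [510.81  57.67 176.33] Ftool [-5.5 -3.7 -0.9] Ttool [ 0.08  0.11 -0.63] yaw -32.28 tilt [-1.0e+00  2.0e-04 -1.2e-03]
```

Reaction pushes steadily towards −y, so step that way.

>>> drive_tool(
  steps=[
    [0,-0.04,0,0,0],
    [0,-0.04,0,0,0],
    [0,0,0,0,0],
  ],
)

```text
time: 9.05
eef_pos: [0.5106, 0.0578, 0.1763]
tcp_rot: [0.62, 0.341, -0.618, 0.342]
contact_force: [-1.9, 1.2, 4.4]
opening: 0.18
```

```bash
python3 st.py
```

```text
t 9.05 p [510.63  57.77 176.35] Ftool [-4.4 -2.3  0. ] Ttool [ 0.05  0.07 -0.27] yaw -32.26 tilt [-1.      0.0021 -0.0012]
```

>>> drive_tool(
  steps=[
    [0,-0.04,0,0,0],
    [0,0,0,0,0],
  ],
)

```text
time: 9.25
eef_pos: [0.5105, 0.0578, 0.1764]
tcp_rot: [0.62, 0.341, -0.618, 0.342]
contact_force: [-0.5, 2.1, 5.6]
opening: 0.177
```

```bash
python3 st.py
```

```text
t 9.25 p [510.52  57.79 176.36] Ftool [-5.6 -1.5 -1.5] Ttool [ 0.01  0.06 -0.11] yaw -32.27 tilt [-1.      0.0029 -0.0013]
```

>>> drive_tool(
  steps=[
    [0,-0.04,0,0,0],
    [0,0,0,0,0],
  ],
)

```text
time: 9.45
eef_pos: [0.5103, 0.0579, 0.1763]
tcp_rot: [0.62, 0.341, -0.618, 0.342]
contact_force: [0.0, 0.6, 4.4]
opening: 0.182
```

```bash
python3 st.py
```

```text
t 9.45 p [510.31  57.91 176.32] Ftool [-4.4 -0.3 -0.5] Ttool [-0.02  0.06  0.04] yaw -32.26 tilt [-1.      0.0034 -0.0012]
```

```bash
python3 - <<'E'
from h import *
from plant import readout
d=shot("wrist","w4"); s=readout.get_state(); M=R.from_quat(s["tcp_rot"]).as_matrix(); p=s["eef_pos"]
eo=M.T@(d["eye"]-p); print("eye off now",(eo*1000).round(2))
d2=pickle.load(open("w2.pkl","rb")); C2=cam(d2)[4]; Cn=cam(d)[4]
M2=C2@Cn.T@M; p2=d2["eye"]-M2@eo; print("TCP at w2",(p2*1000).round(2))
dr=onz(d2,(281.24,138.05),.126); print("drive",(dr*1000).round(2))
print("drive in tool@w2",(M2.T@(dr-p2)*1000).round(2))
zm=p2[2]-.0507
print("bar end",(M2.T@(onz(d2,(280.8,191.5),zm+.057)-p2)*1000).round(2),(M2.T@(onz(d2,(280.8,203),zm+.079)-p2)*1000).round(2))
E
python3 st.py
```

```text
eye off now [-141.85    0.52  -77.93]
TCP at w2 [476.99   5.91 235.89]
drive [510.13  55.87 126.  ]
drive in tool@w2 [109.84   1.34 -60.03]
bar end [ -6.34   0.8  -43.16] [-28.34   0.76 -43.94]
t 9.5 p [510.34  57.89 176.35] Ftool [-6.1 -0.9  0.6] Ttool [ 0.    0.14 -0.01] yaw -32.26 tilt [-1.      0.0034 -0.0013]
```

>>> drive_tool(
  steps=[
    [-0.25,0,0,0,0],
    [0,0.15,0,0,0],
    [0,0,0,0,0],
    [0.15,0,0,0,0],
    [0.1,0,0,0,0],
    [0,0,0,0,0],
  ],
)

```text
time: 10.1
eef_pos: [0.5106, 0.0575, 0.1764]
tcp_rot: [0.619, 0.341, -0.619, 0.341]
contact_force: [-2.2, 0.7, 4.2]
opening: 0.181
```

```bash
python3 st.py
```

```text
t 10.1 p [510.6   57.52 176.37] Ftool [-4.2 -2.2  0.5] Ttool [ 0.01 -0.13 -0.47] yaw -32.26 tilt [-1.e+00  0.e+00 -3.e-04]
```

>>> drive_tool(
  steps=[
    [-0.25,0,0,0,0],
    [0,0,0.05,0,0],
    [0,0,0,0,0],
    [0.15,0,0,0,0],
    [0.1,0,0,0,0],
    [0,0,0,0,0],
  ],
)

```text
time: 10.7
eef_pos: [0.5105, 0.0571, 0.1763]
tcp_rot: [0.62, 0.341, -0.619, 0.341]
contact_force: [-2.6, 1.6, 3.2]
opening: 0.18
```

```bash
python3 st.py
```

```text
t 10.7 p [510.54  57.07 176.34] Ftool [-3.2 -3.   0. ] Ttool [-0.01 -0.02 -0.47] yaw -32.26 tilt [-1.e+00  7.e-04 -6.e-04]
```

>>> drive_tool(
  steps=[
    [-0.25,0,0,0,0],
    [0,0,0.05,0,0],
    [0,0,0,0,0],
    [0.15,0,0,0,0],
    [0.1,0,0,0,0],
    [0,0,0,0,0],
  ],
)

```text
time: 11.3
eef_pos: [0.5101, 0.0567, 0.1764]
tcp_rot: [0.619, 0.341, -0.619, 0.341]
contact_force: [-2.6, 0.7, 4.6]
opening: 0.188
```

```bash
python3 st.py
```

```text
t 11.3 p [510.1   56.72 176.44] Ftool [-4.6 -2.5  0.8] Ttool [-0.03 -0.16 -0.57] yaw -32.27 tilt [-1.e+00  0.e+00 -5.e-04]
```

Every poke gives Fy ≈ −2.5, suggesting a one-sided rest on the +y wall. Try pokes farther towards +y.

>>> drive_tool(
  steps=[
    [-0.25,0,0,0,0],
    [0,0.05,-0.05,0,0],
    [0,0,0,0,0],
    [0.15,0,0,0,0],
    [0.1,0,0,0,0],
    [0,0,0,0,0],
  ],
)

```text
time: 11.9
eef_pos: [0.5109, 0.0565, 0.1752]
tcp_rot: [0.619, 0.341, -0.619, 0.342]
contact_force: [1.4, -0.8, -2.8]
opening: 0.181
```

```bash
python3 st.py
```

```text
t 11.9 p [510.87  56.53 175.16] Ftool [ 2.8  1.6 -0.1] Ttool [-0.05  0.03  0.19] yaw -32.26 tilt [-1.0e+00  1.3e-03 -2.0e-04]
```

>>> drive_tool(
  steps=[
    [-0.25,0,0,0,0],
    [0,0.05,0,0,0],
    [0,0,0,0,0],
    [0.15,0,0,0,0],
    [0.1,0,0,0,0],
    [0,0,0,0,0],
  ],
)

```text
time: 12.5
eef_pos: [0.5108, 0.0564, 0.1749]
tcp_rot: [-0.619, -0.341, 0.619, -0.341]
contact_force: [-0.3, 0.2, -2.6]
opening: 0.178
```

```bash
python3 st.py
```

```text
t 12.5 p [510.8   56.43 174.95] Ftool [ 2.6 -0.4 -0. ] Ttool [-0.07 -0.    0.02] yaw -32.26 tilt [-1.e+00 -4.e-04  3.e-04]
```

>>> drive_tool(
  steps=[
    [-0.25,0,0,0,0],
    [0,0.05,0,0,0],
    [0,0,0,0,0],
    [0.15,0,0,0,0],
    [0.1,0,0,0,0],
    [0,0,0,0,0],
  ],
)

```text
time: 13.1
eef_pos: [0.5111, 0.0562, 0.1749]
tcp_rot: [-0.619, -0.342, 0.619, -0.341]
contact_force: [-0.1, -0.3, -3.1]
opening: 0.185
```

```bash
python3 st.py
```

```text
t 13.1 p [511.15  56.19 174.94] Ftool [3.1 0.  0.3] Ttool [-0.03  0.04  0.  ] yaw -32.27 tilt [-1.e+00 -7.e-04  3.e-04]
```

It is in (z dropped to 174.95 with no upward force). Home should be at TCP z ≈ 150.4. Descend in steps, watching forces.

>>> drive_tool(
  steps=[
    [0.15,0,0,0,0],
    [0.15,0,0,0,0],
    [0.15,0,0,0,0],
    [0.15,0,0,0,0],
    [0,0,0,0,0],
  ],
)

```text
time: 13.6
eef_pos: [0.5112, 0.0562, 0.169]
tcp_rot: [-0.619, -0.342, 0.619, -0.341]
contact_force: [0.8, -0.0, -3.9]
opening: 0.181
```

```bash
python3 st.py
```

```text
t 13.6 p [511.19  56.18 168.96] Ftool [ 3.9  0.7 -0.4] Ttool [ 0.02  0.01 -0.01] yaw -32.26 tilt [-1.e+00 -6.e-04  3.e-04]
```

>>> drive_tool(
  steps=[
    [0.15,0,0,0,0],
    [0.15,0,0,0,0],
    [0.15,0,0,0,0],
    [0.15,0,0,0,0],
    [0,0,0,0,0],
  ],
  force=100,
)

```text
time: 14.1
eef_pos: [0.5119, 0.0563, 0.1649]
tcp_rot: [0.62, 0.341, -0.619, 0.341]
contact_force: [-3.1, 0.8, 3.7]
opening: 0.168
```

```bash
python3 st.py
```

```text
t 14.1 p [511.91  56.25 164.85] Ftool [-3.7 -3.1  1. ] Ttool [-0.02 -0.2  -0.61] yaw -32.27 tilt [-1.e+00  6.e-04 -7.e-04]
```

>>> drive_tool(
  steps=[
    [0.15,0,0,0,0],
    [0.15,0,0,0,0],
    [0,0,0,0,0],
  ],
)

```text
time: 14.4
eef_pos: [0.5119, 0.0563, 0.161]
tcp_rot: [0.62, 0.341, -0.619, 0.342]
contact_force: [-1.8, 0.2, -0.2]
opening: 0.167
```

```bash
python3 st.py
```

```text
t 14.4 p [511.9   56.25 161.  ] Ftool [ 0.2 -1.6  0.8] Ttool [ 0.01  0.14 -0.25] yaw -32.27 tilt [-1.      0.0013 -0.001 ]
```

>>> drive_tool(
  steps=[
    [0.15,0,0,0,0],
    [0.15,0,0,0,0],
    [0,0,0,0,0],
  ],
)

```text
time: 14.7
eef_pos: [0.5115, 0.0563, 0.1568]
tcp_rot: [0.619, 0.341, -0.619, 0.341]
contact_force: [1.2, 1.4, -0.9]
opening: 0.171
```

```bash
python3 st.py
```

```text
t 14.7 p [511.46  56.32 156.76] Ftool [ 0.9  0.3 -1.8] Ttool [ 0.03  0.26 -0.14] yaw -32.27 tilt [-1.e+00  1.e-04 -5.e-04]
```

>>> drive_tool(
  steps=[
    [0.15,0,0,0,0],
    [0.15,0,0,0,0],
    [0,0,0,0,0],
  ],
)

```text
time: 15.0
eef_pos: [0.5108, 0.0562, 0.1526]
tcp_rot: [-0.619, -0.342, 0.62, -0.341]
contact_force: [1.0, 1.9, -7.2]
opening: 0.173
```

```bash
python3 st.py
```

```text
t 15.0 p [510.8   56.17 152.63] Ftool [ 7.2 -0.2 -2.2] Ttool [0.03 0.4  0.23] yaw -32.27 tilt [-1.0e+00 -1.1e-03  6.0e-04]
```

>>> drive_tool(
  steps=[
    [0.15,0,0,0,0],
    [0.1,0,0,0,0],
    [0,0,0,0,0],
  ],
)

```text
time: 15.3
eef_pos: [0.5109, 0.056, 0.1512]
tcp_rot: [-0.619, -0.342, 0.62, -0.341]
contact_force: [0.7, 0.7, -4.8]
opening: 0.169
```

```bash
python3 st.py
```

```text
t 15.3 p [510.93  56.05 151.21] Ftool [ 4.8  0.2 -1. ] Ttool [-0.02  0.09 -0.05] yaw -32.26 tilt [-1.     -0.0011  0.001 ]
```

Past the ball (it pulled in). Now press in small steps.

>>> drive_tool(
  steps=[
    [0.1,0,0,0,0],
    [0.1,0,0,0,0],
    [0,0,0,0,0],
  ],
)

```text
time: 15.6
eef_pos: [0.5113, 0.0564, 0.1508]
tcp_rot: [-0.619, -0.342, 0.619, -0.341]
contact_force: [-3.7, 1.0, 4.4]
opening: 0.171
```

```bash
python3 st.py
```

```text
t 15.6 p [511.33  56.36 150.83] Ftool [-4.4 -3.7  1.1] Ttool [-0.01 -0.13 -0.78] yaw -32.26 tilt [-1.e+00 -8.e-04  1.e-04]
```

>>> drive_tool(
  steps=[
    [0.1,0,0,0,0],
    [0,0,0,0,0],
  ],
)

```text
time: 15.8
eef_pos: [0.5115, 0.0564, 0.1508]
tcp_rot: [-0.619, -0.342, 0.619, -0.341]
contact_force: [-5.8, 1.7, 8.7]
opening: 0.166
```

```bash
python3 st.py
```

```text
t 15.8 p [511.48  56.43 150.78] Ftool [-8.7 -5.9  1.7] Ttool [ 0.   -0.3  -1.17] yaw -32.26 tilt [-1.e+00 -7.e-04 -1.e-04]
```

>>> drive_tool(
  steps=[
    [0.1,-0.1,0,0,0],
    [0.1,0,0,0,0],
    [0,0,0,0,0],
  ],
)

```text
time: 16.1
eef_pos: [0.5116, 0.0567, 0.1507]
tcp_rot: [0.62, 0.341, -0.619, 0.342]
contact_force: [-7.2, 1.2, 14.0]
opening: 0.167
```

```bash
python3 st.py
```

```text
t 16.1 p [511.56  56.67 150.66] Ftool [-14.   -6.7   2.8] Ttool [ 0.03 -0.59 -1.28] yaw -32.24 tilt [-1.0e+00  1.5e-03 -4.0e-04]
```

>>> drive_tool(
  steps=[
    [0.07,0,0,0,0],
    [0.06,0,0,0,0],
    [0,0,0,0,0],
  ],
)

```text
time: 16.4
eef_pos: [0.5117, 0.0567, 0.1506]
tcp_rot: [0.619, 0.341, -0.619, 0.342]
contact_force: [-11.1, 0.7, 19.7]
opening: 0.167
```

```bash
python3 st.py
```

```text
t 16.4 p [511.66  56.71 150.6 ] Ftool [-19.7  -9.7   5.4] Ttool [ 0.03 -0.71 -1.7 ] yaw -32.24 tilt [-1.0e+00  1.3e-03 -3.0e-04]
```

>>> drive_tool(
  steps=[
    [0.05,0,0,0,0],
    [0,0,0,0,0],
    [0,0,0,0,0],
  ],
)

```text
time: 16.7
eef_pos: [0.5117, 0.0567, 0.1506]
tcp_rot: [0.619, 0.341, -0.619, 0.342]
contact_force: [-11.2, 0.8, 21.9]
opening: 0.167
```

```bash
python3 st.py
```

```text
t 16.7 p [511.72  56.72 150.62] Ftool [-21.9  -9.9   5.3] Ttool [ 0.02 -0.91 -1.91] yaw -32.23 tilt [-1.0e+00  1.4e-03 -3.0e-04]
```

>>> drive_tool(
  steps=[
    [-0.2,0,0,0,0],
    [-0.25,0,0,0,0],
    [0,0,0,0,0],
  ],
)

```text
time: 17.0
eef_pos: [0.5114, 0.0566, 0.1508]
tcp_rot: [0.62, 0.341, -0.619, 0.342]
contact_force: [-3.1, 1.3, 5.4]
opening: 0.172
```

```bash
python3 st.py
```

```text
t 17.0 p [511.38  56.59 150.78] Ftool [-5.4 -3.3  0.5] Ttool [ 0.07 -0.13 -0.48] yaw -32.26 tilt [-1.      0.0023 -0.001 ]
```

Pressed home with 21.9 N at the wrist (about 25 N with handle weight), z firmly stopped at 150.6. Relaxed; now turn clockwise, about 59.5° in all.

>>> drive_tool(
  steps=[
    [0,0,0,3,0],
    [0,0,0,5,0],
    [0,0,0,5,0],
    [0,0,0,5,0],
    [0,0,0,5,0],
    [0,0,0,5,0],
    [0,0,0,0,0],
  ],
)

```text
time: 17.7
eef_pos: [0.5114, 0.0562, 0.1507]
tcp_rot: [0.684, 0.181, -0.683, 0.182]
contact_force: [-3.3, -0.1, 6.0]
opening: 0.17
```

```bash
python3 st.py
```

```text
t 17.7 p [511.37  56.23 150.69] Ftool [-6.  -1.6  2.9] Ttool [-0.   -0.51 -0.21] yaw -60.32 tilt [-1.e+00  2.e-03 -9.e-04]
```

>>> drive_tool(
  steps=[
    [0,0,0,5,0],
    [0,0,0,5,0],
    [0,0,0,5,0],
    [0,0,0,5,0],
    [0,0,0,5,0],
    [0,0,0,4.5,0],
    [0,0,0,2,0],
    [0,0,0,0,0],
  ],
)

```text
time: 18.5
eef_pos: [0.5111, 0.0558, 0.1507]
tcp_rot: [0.707, -0.012, -0.707, -0.01]
contact_force: [-4.7, -2.4, 6.0]
opening: 0.17
```

```bash
python3 st.py; python3 - <<'E'
from h import *
d=shot("wrist","w5"); t=shot("top","t5")
a=save(d,"w5a.png",(170,0,400,250),2.3); a=np.clip(a*1.7,0,255).astype(np.uint8)
b=save(t,"t5a.png",(222,135,292,240),5); b=np.clip(b*1.7,0,255).astype(np.uint8)
h=min(len(a),len(b)); c=np.hstack([a[:h],b[:h]])[:600,:]; cv2.imwrite("pics/w5.png",c[:, :800] if c.shape[1]<=800 else cv2.resize(c,(800,int(h*800/c.shape[1])))); print(a.shape,b.shape,c.shape)
print(proj(d,[.6153,.053,.084]),proj(d,[.5102,.0562,.095]))
E
```

```text
t 18.5 p [511.14  55.81 150.68] Ftool [-6.   2.6  4.6] Ttool [-0.11 -0.67  0.32] yaw -91.73 tilt [-1.0e+00  2.4e-03 -9.0e-04]
(575, 529, 3) (525, 350, 3) (525, 879, 3)
[278.31935471  75.19340371] [278.39549014 229.67713899]
```

View pics/w5.png

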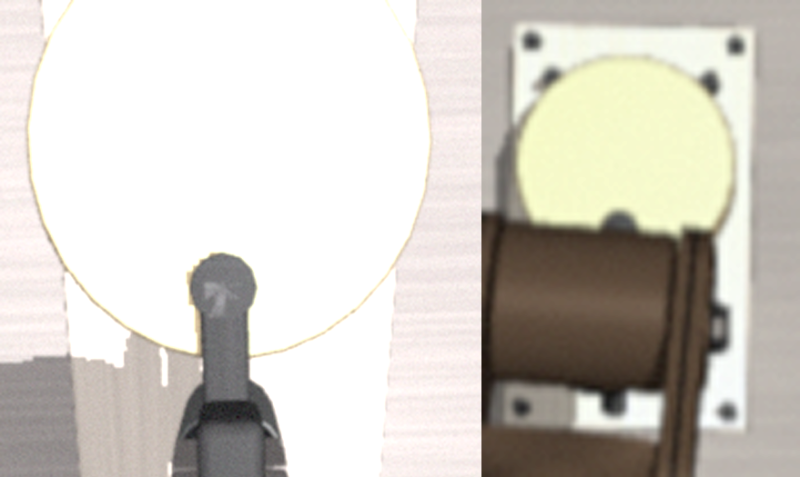

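Wrist view: the finger now reaches over the cheese edge, tip at display (223,285), cheese centre column ≈229. Quantify the remaining angle.

```bash
cat > ang.py <<'E'
from h import *
import sys
d=pickle.load(open(sys.argv[1]+".pkl","rb")); f=d["frame"].astype(int); g=f.mean(2)
F=[]
for r in range(146,176,2):
    row=g[r,258:300]; k=np.where(row<90)[0]
    if len(k)>8: F.append(onz(d,(258+(k[0]+k[-1])/2,r),.095)[:2]); 
    print(r,258+k[0],258+k[-1],end="; ")
F=np.array(F); ok=F[:,0]<F[:,0].max()+1; a=np.polyfit(F[:,0],F[:,1],1); print("\nfinger axis dir deg",np.degrees(np.arctan(a[0])),"y at x=.5103",np.polyval(a,.5103), "mean pt",F.mean(0), "tip",F[0])
m=((f[...,0]-f[...,2]>25)&(g>110)).astype(np.uint8); m[230:]=0
c=max(cv2.findContours(m,0,1)[0],key=cv2.contourArea)[:,0]
P=np.array([onz(d,q,.084)[:2] for q in c]); 
P=P[(c[:,1]>3)]; 
for _ in range(6):
    A=np.c_[2*P,np.ones(len(P))]; s=np.linalg.lstsq(A,(P**2).sum(1),rcond=None)[0]; rr=np.sqrt(s[2]+s[0]**2+s[1]**2); e=abs(np.hypot(*(P-s[:2]).T)-rr); P=P[e<max(.001,2*np.median(e))]
print("cheese",s[:2],rr,len(P))
E
python3 ang.py w5
```

```text
146 263 288; 148 265 287; 150 265 287; 152 265 287; 154 266 287; 156 266 287; 158 266 287; 160 266 288; 162 266 288; 164 266 288; 166 266 288; 168 266 288; 170 263 288; 172 267 288; 174 267 288; 
finger axis dir deg 0.910134387788662 y at x=.5103 0.05503969600260563 mean pt [0.56115921 0.05584765] tip [0.57058525 0.0562529 ]
cheese [0.61494718 0.05274749] 0.06268147806772743 376
```

Finger reads about 0° to +0.9°; target direction is −1.7°. The bar already reads −1.7°, so the lag matches socket play. Turn 2° more and look again.

>>> drive_tool(
  steps=[
    [0,0,0,1,0],
    [0,0,0,1,0],
    [0,0,0,0,0],
  ],
)

```text
time: 18.9
eef_pos: [0.5111, 0.0558, 0.1507]
tcp_rot: [0.707, -0.024, -0.706, -0.022]
contact_force: [-3.2, -1.5, 6.3]
opening: 0.168
```

```bash
python3 st.py; python3 - <<'E'
from h import *
d=shot("wrist","w6"); g=d["frame"].astype(int).mean(2)
# subpixel finger edges against bright surroundings
def edges(d,g,rows):
    L=[];Rr=[]
    for r in rows:
        row=g[r]; c=278
        th=(row[c-4:c+5].mean()+ 150)/2
        for sgn,out in((-1,L),(1,Rr)):
            k=c
            while row[k]<th: k+=sgn
            a,b=row[k-sgn],row[k]; out.append(onz(d,(k-sgn+sgn*(th-a)/(b-a),r),.095)[:2])
    return np.array(L),np.array(Rr)
for n in("w5","w6"):
    d=pickle.load(open(n+".pkl","rb")); g=d["frame"].astype(int).mean(2)
    L,Q=edges(d,g,range(140,172,2))
    C=(L+Q)/2; w=(L-Q)[:,1]*1000
    print(n,"width",w.round(1)); 
    for nm,E in(("L",L),("R",Q),("C",C)): print(nm,np.degrees(np.arctan(np.polyfit(E[:,0],E[:,1],1)[0])).round(2),E.mean(0).round(4),E[0].round(4))
    # tip disk
    m=((g<95)).astype(np.uint8); m[:100]=0; m[150:]=0
    ys,xs=np.nonzero(m[:,240:320]); print("tip mask rows",ys.min(),"topmost cols",xs[ys<ys.min()+8].mean()+240, onz(d,(xs[ys<ys.min()+8].mean()+240,ys.min()+6),.095))
E
python3 ang.py w6 | tail -2
```

```text
t 18.9 p [511.09  55.84 150.67] Ftool [-6.3  1.7  3.1] Ttool [-0.1  -0.7   0.35] yaw -93.72 tilt [-1.0e+00  2.3e-03 -9.0e-04]
w5 width [21.1 20.8 20.2 18.2 17.  16.6 16.4 16.1 16.3 16.5 16.3 16.4 16.4 16.3
 16.5 22. ]
L 1.45 [0.5648 0.0651] [0.5748 0.0665]
R -5.16 [0.5643 0.0474] [0.5742 0.0454]
C -1.89 [0.5645 0.0562] [0.5745 0.056 ]
tip mask rows 121 topmost cols 275.6595744680851 [0.58284614 0.05572637 0.095     ]
w6 width [20.8 20.5 20.  18.6 16.7 16.3 16.4 16.2 16.  16.1 16.1 16.2 16.2 16.
 16.1 17.3]
L 4.58 [0.565  0.0629] [0.5751 0.0643]
R -6.61 [0.5639 0.0457] [0.5738 0.0435]
C -1.02 [0.5645 0.0543] [0.5745 0.0539]
tip mask rows 121 topmost cols 275.5 [0.58278776 0.05339029 0.095     ]
finger axis dir deg -1.1386620103909384 y at x=.5103 0.05527950870257142 mean pt [0.56112085 0.05426939] tip [0.570547   0.05423536]
cheese [0.61483864 0.05263033] 0.06275245606137471 464
```

Finger tip direction from the axis is now −1.5° to −1.95° against a cheese direction of −1.5° to −1.7°, and the finger line extrapolates to within about 0.3 mm of the cheese centre. Release and withdraw upward.

>>> drive_tool(
  steps=[
    [-0.08,0,0,0,0],
    [0,0,0,0,0.3],
    [0,0,0,0,0.5],
    [0,0,0,0,0.8],
    [0,0,0,0,1],
    [0,0,0,0,1],
    [0,0,0,0,1],
    [0,0,0,0,1],
  ],
  force=40,
)

```text
time: 19.75
eef_pos: [0.5106, 0.0567, 0.1503]
tcp_rot: [0.707, -0.023, -0.707, -0.023]
contact_force: [0.2, -0.1, -0.5]
opening: 0.999
```

>>> drive_tool(
  steps=[
    [-0.5,0,0,0,1],
    [-1,0,0,0,1],
    [-2,0,0,0,1],
    [-3,0,0,0,1],
    [-3,0,0,0,1],
    [-3,0,0,0,1],
    [0,0,0,0,1],
    [0,0,0,0,1],
    [0,0,0,0,1],
  ],
)

```text
time: 20.65
eef_pos: [0.5099, 0.0568, 0.2742]
tcp_rot: [-0.706, 0.023, 0.707, 0.023]
contact_force: [0.0, -0.3, -0.4]
opening: 0.996
```

```bash
python3 st.py; python3 - <<'E'
from h import *
d=shot("wrist","w7"); s=shot("scene","s7")
a=save(d,"w7a.png",(150,0,420,300),2); a=np.clip(a*1.5,0,255).astype(np.uint8)
q=proj(s,[.51,.056,.13]).astype(int); b=save(s,"s7a.png",(q[0]-30,q[1]-50,q[0]+32,q[1]+70),5); b=np.clip(b.astype(float)*1.8,0,255).astype(np.uint8)
h=min(len(a),len(b)); c=np.hstack([a[:h,:480],b[:h,:310]]); print(c.shape); cv2.imwrite("pics/f7.png",c)
E
```

```text
t 20.65 p [509.9   56.75 274.23] Ftool [ 0.4  0.3 -0. ] Ttool [-0.03  0.01 -0.  ] yaw -93.77 tilt [-1.0e+00 -1.0e-04  1.9e-03]
(600, 790, 3)
```

View pics/f7.png

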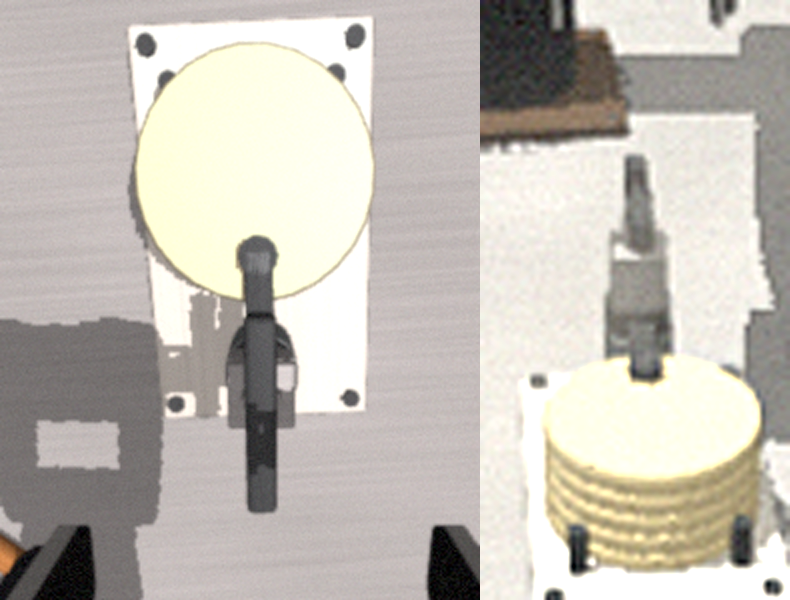

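The wrist view shows the handle standing on the drive. The finger tip (257,252) lies on the line from bar (261.5,415) to cheese centre (255,171), and the cheese is unmoved. The scene view shows the handle upright and seated, gripper clear. Handing in.

```bash
python3 -c "
from plant import sign_off
print(sign_off())"
```

```text
the job is handed in; nothing more can be done
None
```

The T-handle is seated on the clamp's drive, the hold-down finger points at the middle of the cheese wheel, and the job was handed in at about 20.7 s of the 72 s allowed.

- **Fitting:** The first touch landed on top of the drive. It took about seven small pokes and slides, at under 10 N, to find the opening. The socket then passed the ball, with the wrist force showing the snap. It stopped dead at TCP z of about 150.7 mm, where I expected about 150.4.
- **Press:** The final press read 21.9 N at the wrist, about 25 N including the handle's weight. Sideways force during that press rose to about 11 N, and I relaxed it before turning.
- **Turn:** The handle went about 61.5° clockwise, which includes roughly 2° of play in the socket. The finger reads −1.5° to −1.95°, against −1.5° to −1.7° for the cheese. A straight-line fit to the finger edges gave −1.1°, so the readings differ by under 1°.
- **After release:** The wrist and scene pictures show the handle standing upright, the cheese not visibly moved and the gripper clear, with the force reading near zero. I did not look at the bystanders again, but no unexpected contact showed in the force readings.

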